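# Uncover the sloped reading stage and hold a sample slide flush on it

## Robot

A 7-joint arm with a two-finger parallel gripper is mounted at the origin on the work surface; the furniture and walls round the work are solid. World frame = base frame: x ahead of the robot, y to its left, z up, the work surface at z = 0. Lengths are in m, angles in degrees, forces in N, time in s.
With the tool pointing down it reaches from about 0.4 to 0.85 m from the base axis. Payload 4.5 kg.
Tool frame: the origin (TCP) lies midway between the tips of the shut fingers; the grasp point (between the pads) lies 19 mm behind it; z points along the fingers, y is the line along which they close (so a half turn about z gives the same grasp; the last joint's range is limited). The gripper opens to 85 mm and grips with 20 to 120 N. Pads are 22 mm wide; open, the fingers measure 114 mm over their backs; the gripper's body (76 mm by 85 mm) begins 54 mm behind the grasp point. The pads swing forward as they close: fully open they stand 13 mm farther back than shut.
Start: joints at [70.806, 39.483, -11.15, 89.685, 9.013, 51.709, -12.324], TCP at [0.225, -0.583, 0.231] pointing down, gripper open.
Joint ranges: [-172.22, 172.22], [-26.19, 119.32], [-84.43, 86.54], [7.71, 146.69], [-57.33, 237.33], [2.42, 119.75], [-152.13, 152.13]. Speed limits (degrees/s): [147.25, 147.25, 180, 180, 180, 180, 180].

## Interface

Orientations are given as a 3x3 rotation matrix whose columns are the frame's x, y, z axes.
In Python, from bench import * gives the robot as it stands. Calls block until the motion is done:
- goto(position, orientation): joint-space move of the TCP to a pose.
- move_linear(position, ori=None, vel=0.15): straight line of the TCP; ori=None keeps the orientation; vel is the mean speed in m/s.
- move_j(angles): joint-space move.
- command_gripper(opening, effort=None): finger opening in m; effort is the grip in N (None keeps the last); returns when the fingers have stopped.
- wait(seconds).
- inverse_kinematics(position, orientation): joint angles nearest the present ones, or None.
- get_image(name): name is "scene" or "top" or "wrist"; returns the picture (420x560x3 uint8, blue, green, red); there is no depth.
- get_calibration(name): a dict with "camera_matrix" (3x3 intrinsics, pixels), "R" (3x3) and "t" (3): a world point X has camera coordinates R X + t. Camera axes: x right, y down, z forward; pixel columns grow to the right and rows downward; lengths in m; the calibration is good to about 2 mm. A picture is of the moment at which its call begins: read the wrist's pose just before it. get_calibration takes no time and is no camera call; for the wrist camera it gives the pose at the moment of the call.
A pose or a line that the arm cannot do raises MotionError and nothing moves.
- job_done(): hands the job in; it is judged then, once.
Readings, each from a call of its own:
- get_clock(): time.
- get_qpos(): joint angles.
- get_joint_velocities(): joint speeds.
- get_joint_efforts(): joint torques, N m.
- get_ee_pos(): TCP position.
- get_eef_rot(): TCP orientation.
- get_ft_force(): force on the tool from outside, world axes, zero at the start.
- get_moment(): the same for the moment, N m.
- get_opening(): finger opening in m.
- get_finger_force(): force on a finger pad.
Only numpy, scipy, OpenCV 4.12 (cv2) and the standard library are available. Lean on these libraries where they do the work, as an engineer would, in place of code of your own. Each camera call takes 0.05 s, during which the arm holds its last target. There are 200 camera calls.

## Task

Lift the loose dust cover off the sloped reading stage and stand it upright on the table, clear of the stage. Then pick the steel sample slide up by its handle and hold it flush on the stage's sloped face, centred and with its long side running up the slope, pressing the sprung face about half-way in. Finish while still gripping the slide by its handle and holding it pressed there, and leave the red bowl, the tree figure and the white pot where they are.

Things in the scene. Friction and masses are not known exactly. Their poses are not given: they have to be found in the camera images.
- stage: reading stage, fixed: dark base plate 100 x 96 x 10 mm (x, y, z) carrying a tilted table with a sprung aluminium face. Origin: centre of the base's underside, z up. The face rises towards its +x and looks to its -x and up, roughly to the left seen from the robot. The tilt is clamped, 12 to 30 degrees, different each run. Up to 82 mm high. The dust cover hides it at the start
- stage_top (a point): centre of the top of the stage's sloped face, a flat plate 74 mm (its x, up the slope) x 64 mm (its y, level) x 6 mm, with a flat dark reading window 18 mm across at this point. z is the face's outward normal; point axes turn with the tilt. Moves along with the face when it is pressed in
- stage_face (a joint): how far the sloped face is pressed in against its springs along its normal: 0 (out) to 0.010 m (bottomed). It starts to move at about 2.7 N and takes about 0.9 N more for each mm (about 7 N half-way); it springs back when let go. It does not tilt under load
- cover: loose grey dust cover, a box open below, 124 x 116 x 92 mm outside, walls 3 mm, 0.2 kg, with an upright black bar handle on the middle of its top, 40 mm (x) x 12 mm (y) x 40 mm tall (its top is 132 mm over the cover's lower rim). Stands on the table over the stage, square to it, to be lifted straight up at least 90 mm to clear it. Origin: centre of the lower rim, z up
- cover_grip (a point): point in the cover's bar handle where it is best gripped (across its 12 mm, along y): 116 mm above the lower rim, 24 mm above the cover's top and 16 mm below the handle's top; axes as the cover's
- slide: loose sample slide: flat steel plate 60 mm (x, long side) x 44 mm (y) x 5 mm with an upright black handle on its middle, 26 mm (x) x 12 mm (y), reaching 47 mm above the plate's underside; 0.08 kg. Lies flat on the table, handle up. Origin: centre of the plate's underside, z up along the handle
- slide_grip (a point): point in the slide's handle where it is best gripped (across its 12 mm, along y): 28 mm above the plate's underside, 23 mm above its top; axes as the slide's. With the slide flush on the stage it stands 28 mm above point stage_top along the face's normal
- bowl: bystander: small red bowl, 99 mm across, 40 mm tall, loose; origin centre of its underside. Leave it alone
- tree: bystander: small black tree figure, 26 x 34 x 66 mm, loose; origin centre of its underside. Leave it alone
- pot: bystander: small open white pot, 87 mm across, 57 mm tall, loose; origin centre of its underside. Leave it alone

How it is judged (in metres and radians):
On the way, in this order (a step that is already met when the one before it is completed fails the run):
1. the cover is off the stage and stands upright on the table, let go (height (world z) of cover_grip below 0.125 m and angle between cover_grip's own z axis and vertical below 0.08 rad and horizontal distance between cover_grip and stage above 0.13 m and contact force between the fingers and cover below 0.1 N), for 0.2 s.
2. the slide is lifted off the table in the gripper (height (world z) of slide_grip above 0.06 m and contact force between the fingers and slide above 1 N), for 0.2 s.
At the end, for the whole second after the job is handed in: Cover upright on the table (5 deg), let go, centre over 130 mm from the stage's. Slide gripped by its handle, still, flush on the face (2.6 deg, 2 mm), centred within 10 mm, long side up the slope within 8 deg, face pressed in 2.5 to 7.5 mm (all of step 1 and angle between the z axis of slide_grip and the z axis of stage_top, either way round below 0.045 rad and angle between the x axis of slide_grip and the x axis of stage_top, either way round below 0.14 rad and x of slide_grip in the frame of stage_top between -0.01 and 0.01 m and y of slide_grip in the frame of stage_top between -0.01 and 0.01 m and z of slide_grip in the frame of stage_top between 0.026 and 0.03 m and value of joint stage_face between 0.0025 and 0.0075 m and contact force between slide and stage above 2 N and contact force between the fingers and slide above 1 N and distance between the grasp point and slide_grip below 0.028 m and linear speed of slide below 0.01 m/s); the arm keeps its last pose, push and grip.
It fails at once if the red bowl is pushed away or knocked over (distance of bowl from where it was at the start of the episode above 0.03 m or angle between bowl's own z axis and vertical above 0.5 rad).
It fails at once if the tree figure is pushed away or knocked over (distance of tree from where it was at the start of the episode above 0.03 m or angle between tree's own z axis and vertical above 0.5 rad).
It fails at once if the white pot is pushed away or knocked over (distance of pot from where it was at the start of the episode above 0.03 m or angle between pot's own z axis and vertical above 0.5 rad).
It also fails if it takes over 58 s, if anything falls off the work surface, if the arm or the gripper's body presses on something with over 40 N, if the wrist force passes 120 N, or if a joint passes its speed limit or range.

## Working session

There is one attempt and no reset: what is moved stays moved. The work goes in short steps, each a Python script; the robot and the scene stay as the last script left them, time stands still between calls to the robot, and variables do not carry over. Pictures are saved under pics/ and viewed, at most 10 in all, crops included, and the job is handed in when it is done.

```bash
mkdir -p pics; python3 - <<'E'
from bench import *
import cv2,numpy as np
a=get_image("scene");b=get_image("top")
cv2.imwrite("pics/s.png",a);cv2.imwrite("pics/t.png",b)
for n in("scene","top"):
    c=get_calibration(n);R=np.array(c["R"]);print(n,np.round(c["camera_matrix"],1).tolist(),np.round(R,3).tolist(),np.round(-R.T@np.array(c["t"]),3))
print(get_clock())
E
```

```text
scene [[482.7, 0.0, 282.6], [0.0, 482.7, 211.2], [0.0, 0.0, 1.0]] [[-0.811, -0.585, 0.002], [-0.377, 0.52, -0.766], [0.447, -0.622, -0.642]] [0.112 0.685 0.784]
top [[425.0, 0.0, 279.4], [0.0, 425.0, 213.3], [0.0, 0.0, 1.0]] [[-0.011, -1.0, -0.022], [-0.999, 0.012, -0.045], [0.045, 0.022, -0.999]] [0.538 0.004 1.336]
0.1
```

View pics/s.png

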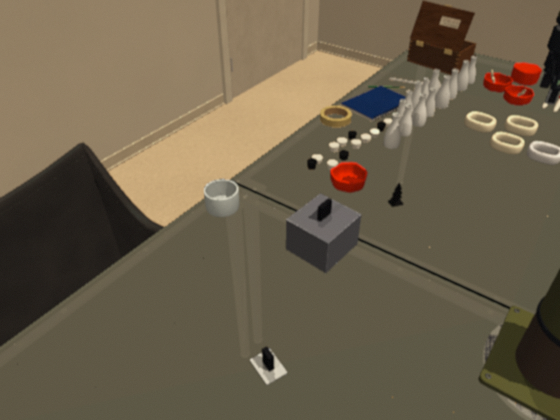

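View pics/t.png

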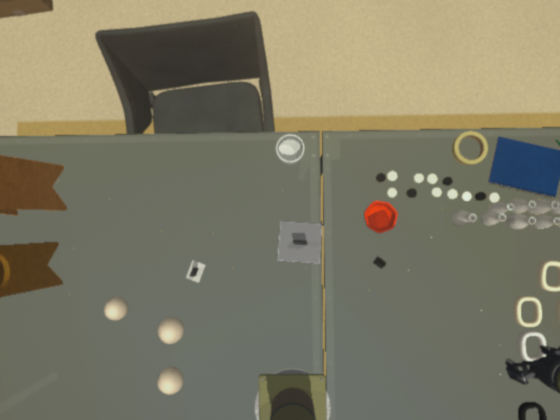

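The top view shows the cover at about (300,242), the slide at (196,271), the bowl at (380,217), the tree at (379,263) and the pot at (290,149). I'll enlarge the cover and slide.

```bash
python3 - <<'E'
import cv2,numpy as np
b=cv2.imread("pics/t.png");a=cv2.imread("pics/s.png")
f=lambda im,x,y,w,h:cv2.resize(im[y:y+h,x:x+w],(400,300),interpolation=cv2.INTER_CUBIC)
cv2.imwrite("pics/c.png",np.vstack([np.hstack([f(b,260,212,80,60),f(b,176,256,40,30)]),np.hstack([f(a,274,188,112,84),f(a,240,340,56,42)])]))
E
```

```text
(no output)
```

View pics/c.png

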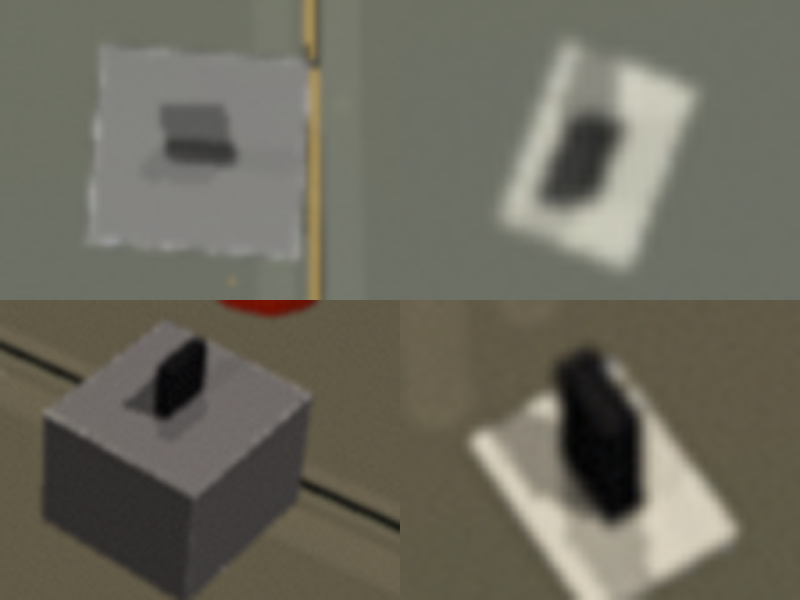

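```bash
cat > h.py <<'E'
from bench import *
import cv2,numpy as np
from scipy.optimize import least_squares
def proj(X,c):
    r,_=cv2.Rodrigues(np.array(c["R"]));return cv2.projectPoints(np.atleast_2d(X).astype(float),r,np.array(c["t"],float),np.array(c["camera_matrix"],float),None)[0][:,0]
def ray(u,v,c,z):
    R=np.array(c["R"]);t=np.array(c["t"]);C=-R.T@t
    d=R.T@np.linalg.inv(c["camera_matrix"])@np.array([u,v,1.]);return C+d*(z-C[2])/d[2]
E
python3 - <<'E'
from h import *
t=get_calibration("top");s=get_calibration("scene")
def show(n,P,c,z):
    X=np.array([ray(u,v,c,z) for u,v in P])[:,:2];e=np.diff(np.vstack([X,X[:1]]),axis=0)
    print(n,X.mean(0).round(4),np.hypot(*e.T).round(4),np.degrees(np.arctan2(e[:,1],e[:,0])).round(1))
show("cov t",[(280.4,221),(322.4,224.4),(320,264),(277.6,260.6)],t,.092)
show("cov s",[(274+x/3.571,188+(y-300)/3.571) for x,y in[(42,413),(165,322),(310,400),(192,497)]],s,.092)
show("sl t",[(193.2,260),(205.7,265.2),(199.2,283.2),(186,278.5)],t,.005)
# scene slide: two opposite visible corners
f=lambda x,y:ray(240+(x-400)/7.143,340+(y-300)/7.143,s,.005)[:2]
print("sl s",f(470,437),f(740,535),f(590,612),"handle top",ray(240+180/7.143,340+60/7.143,s,.047)[:2])
for n,u,v in(("bowl",380,217),("tree",379,263),("pot",290,149)):print(n,ray(u,v,t,.03).round(3))
print("handle cov top", [ray(260+x/5,212+y/5,t,.132)[:2].round(4) for x,y in((160,105),(225,105),(235,140))])
E
```

```text
cov t [ 0.5079 -0.0284] [0.1231 0.1154 0.1238 0.1158] [-95.3 175.7  84.9  -4.7]
cov s [ 0.5077 -0.0211] [0.1214 0.1154 0.1173 0.1139] [-95.9 173.2  83.4  -4.8]
sl t [0.4177 0.296 ] [0.0427 0.0595 0.0441 0.0618] [-112.9  159.8   70.2  -21.6]
sl s [0.45510084 0.30907493] [0.38251588 0.29126414] [0.40029255 0.33015214] handle top [0.42811302 0.2962973 ]
bowl [ 0.582 -0.275  0.03 ]
tree [ 0.442 -0.269  0.03 ]
pot [ 0.795 -0.003  0.03 ]
handle cov top [array([ 0.5358, -0.0049]), array([ 0.5354, -0.0417]), array([ 0.5156, -0.047 ])]
```

```bash
cat >> h.py <<'E'
def down(a,z=(0,0,-1)):
    "tool y at world angle a (deg), made square to tool z"
    z=np.array(z,float)/np.linalg.norm(z);y=np.array([np.cos(np.radians(a)),np.sin(np.radians(a)),0]);y-=z*(y@z);y/=np.linalg.norm(y)
    return np.column_stack([np.cross(y,z),y,z])
def best(p,a):
    q0=np.array(get_qpos());o=[]
    for k in(a,a+180):
        q=inverse_kinematics(p,down(k))
        if q is not None:o.append((np.abs(np.array(q)-q0).max(),k))
    print(o);return down(min(o)[1])
E
python3 - <<'E'
from h import *
p=np.array([.508,-.026,.20]);R=best(p,-5)
goto(p,R);print(get_ee_pos(),get_clock())
cv2.imwrite("pics/w1.png",get_image("wrist"))
move_linear([.508,-.026,.0975],vel=.1)
command_gripper(0.0,50);print(get_opening(),get_ft_force(),get_clock(),get_qpos())
E
```

```text
[(np.float64(57.821722380226625), -5), (np.float64(139.0873304841332), 175)]
[ 0.50809324 -0.02737194  0.19995334] 2.3333
0.011026925014715467 [ 0.54067213  0.40243938 -2.62498447] 4.2167 [  7.9314865   44.15691409 -16.69535242 115.8727569   29.40378912
  24.06288969 -36.45744076]
```

```bash
python3 - <<'E'
from h import *
x,y,z=get_ee_pos()
move_linear([x,y,z+.125],vel=.12);print(get_ft_force(),get_opening())
R=get_eef_rot()
move_linear([.62,.215,z+.125],vel=.2)
move_linear([.62,.215,z+.004],vel=.12)
move_linear([.62,.215,z-.0005],vel=.02);print(get_ft_force(),get_ee_pos())
command_gripper(.05)
move_linear([.62,.215,.2],vel=.2)
# over stage for a look from the +y side
cv2.imwrite("pics/t2.png",get_image("top"))
p=np.array([.50,.02,.32]);goto(p,R)
c=get_calibration("wrist");np.save("w2.npy",c,allow_pickle=True)
cv2.imwrite("pics/w2.png",get_image("wrist"));cv2.imwrite("pics/s2.png",get_image("scene"));print(get_clock())
a=cv2.imread("pics/s2.png")[130:280,220:420];w=cv2.imread("pics/w2.png");t=cv2.imread("pics/t2.png")[180:300,180:340]
cv2.imwrite("pics/c2.png",np.hstack([w,]));cv2.imwrite("pics/c3.png",np.vstack([cv2.resize(a,(400,300)),cv2.resize(t,(400,300))]))
E
```

```text
[-0.25008696 -0.20444175 -3.17193186] 0.0111600943030554
[ 0.30915715 -0.20245864 -1.42310494] [0.6203398  0.21511267 0.09704492]
10.7
```

View pics/w2.png

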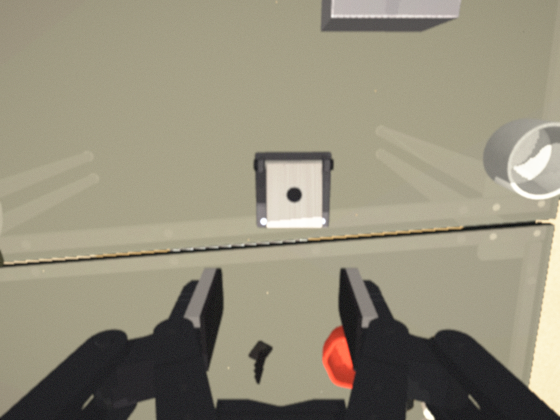

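View pics/c3.png

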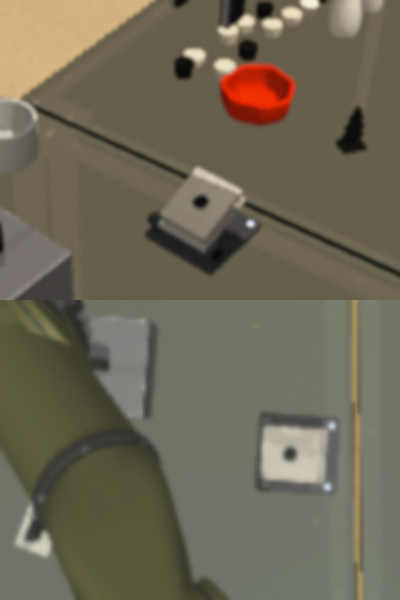

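The cover stands clear of the stage. In the wrist view the stage face is at about (294,193), with its window at (294,195). Two close oblique views should give the tilt.

```bash
cat >> h.py <<'E'
def tool_for_cam(C,look,Tc,up):
    "Tc: camera (R cam->tool, pos in tool). camera x axis ~ up-vector given"
    z=np.array(look)-C;z/=np.linalg.norm(z);x=np.array(up,float);x-=z*(x@z);x/=np.linalg.norm(x)
    Rc=np.column_stack([x,np.cross(z,x),z]);R=Rc@Tc[0].T;return C-R@Tc[1],R
def camtool():
    c=get_calibration("wrist");R=np.array(c["R"]);C=-R.T@np.array(c["t"]);Rt=np.array(get_eef_rot());return (Rt.T@R.T,Rt.T@(C-get_ee_pos())),C,R,c
E
python3 - <<'E'
from h import *
Tc,C,R,c=camtool();print(np.round(Tc[0],3).tolist(),Tc[1].round(3),C.round(3),np.round(c["camera_matrix"],1).tolist())
S=np.array([.508,-.027,.055])
for th in(40,25,-15,-25,-35):
  for d in(.2,.25):
    t=np.radians(th);D=np.array([-.0872*-1*0,np.sin(t),np.cos(t)])
    p,Rt=tool_for_cam(S+d*D,S,Tc,R[0]);q=inverse_kinematics(p,Rt);print(th,d,p.round(3),None if q is None else np.round(q))
E
```

```text
[[-0.001, -0.947, -0.321], [1.0, -0.001, -0.0], [-0.0, -0.321, 0.947]] [ 0.082 -0.001 -0.142] [0.507 0.104 0.461] [[367.4, 0.0, 280.5], [0.0, 367.4, 209.0], [0.0, 0.0, 1.0]]
40 0.2 [ 0.507 -0.027  0.106] [-13.  45.  -4. 117.  48.  33. -64.]
40 0.25 [0.507 0.005 0.144] [-14.  41.  -9. 114.  44.  40. -62.]
25 0.2 [ 0.506 -0.04   0.104] [  2.  43. -11. 118.  36.  23. -44.]
25 0.25 [ 0.506 -0.019  0.15 ] [  2.  38. -16. 116.  33.  31. -43.]
-15 0.2 [ 0.506 -0.068  0.084] [ 46.  58. -41. 108.   4.  32.  10.]
-15 0.25 [ 0.506 -0.081  0.133] [ 47.  53. -41. 106.  -1.  37.  13.]
-25 0.2 [ 0.506 -0.073  0.077] [ 52.  65. -46. 103.   0.  38.  17.]
-25 0.25 [ 0.506 -0.094  0.122] [ 52.  61. -44. 101.  -5.  44.  20.]
-35 0.2 [ 0.506 -0.076  0.068] [ 56.  73. -49.  98.  -2.  45.  23.]
-35 0.25 [ 0.506 -0.105  0.109] [ 57.  69. -48.  96.  -5.  51.  24.]
```

```bash
python3 - <<'E'
from h import *
Tc,C,R,c=camtool();r0=R[0]
S=np.array([.508,-.027,.055]);ims=[];cs=[]
for th in(40,-15):
    t=np.radians(th);p,Rt=tool_for_cam(S+.25*np.array([0,np.sin(t),np.cos(t)]),S,Tc,r0);goto(p,Rt);wait(.2)
    c=get_calibration("wrist");cs.append(c);im=get_image("wrist");cv2.imwrite(f"pics/v{th}.png",im)
    ims.append(cv2.resize(im[120:320,190:390],(400,400),interpolation=cv2.INTER_CUBIC))
np.save("views.npy",np.array(cs,dtype=object),allow_pickle=True)
cv2.imwrite("pics/v.png",np.hstack(ims));print(get_clock())
E
```

```text
13.275
```

View pics/v.png

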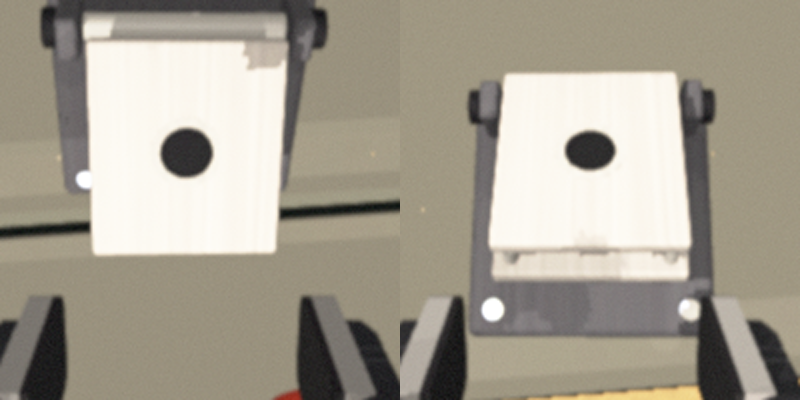

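```bash
python3 - <<'E'
from h import *
cs=np.load("views.npy",allow_pickle=True)
f=lambda P:np.array([(190+(x-.5)/2,120+(y-.5)/2) for x,y in P])
# order: low-left(img TL), low TR, high BR, high BL, centre
U=[f([(86,40),(289,41),(276,252),(94,254),(187,153)]),f([(104,73),(276,72),(291,247),(90,247),(190,150)])]
# stage x up slope (~-y world); img right=+x world = stage +y (x=-y_w,z up -> y=z x x = (0,0,1)x(0,-1,0)=(1,0,0))
L=np.array([(-.037,-.032,0),(-.037,.032,0),(.037,.032,0),(.037,-.032,0),(0,0,0)])
def axes(yaw,t):
    h=np.array([np.cos(yaw),np.sin(yaw),0]);x=h*np.cos(t)+np.array([0,0,np.sin(t)]);y=np.cross([0,0,1],h);return np.column_stack([x,y,np.cross(x,y)])
def res(p):
    X=p[:3]+L@axes(p[3],p[4]).T
    return np.concatenate([(proj(X,c)-u).ravel() for c,u in zip(cs,U)])
for k in range(3):
    idx=[0,1] if k==0 else [k-1]
    g=lambda p:np.concatenate([(proj(p[:3]+L@axes(p[3],p[4]).T,cs[i])-U[i]).ravel() for i in idx])
    s=least_squares(g,[.508,-.027,.06,np.radians(-95),np.radians(20)]);print(s.x[:3].round(4),np.degrees(s.x[3:]).round(2),np.abs(s.fun).max().round(2))
    if k==0:np.save("face.npy",s.x)
p=np.load("face.npy");print(res(p).round(2))
E
```

```text
[ 0.5116 -0.0171  0.0556] [-94.5   19.63] 1.04
[ 0.5116 -0.0173  0.0554] [-94.56  19.63] 0.28
[ 0.5116 -0.0165  0.0536] [-94.45  19.05] 1.06
[ 0.05  0.18  0.1  -0.19  0.24 -0.11 -0.21  0.11 -0.04 -0.35  0.04 -0.19
  0.28 -0.34  0.51 -0.25 -0.91  0.01 -0.02  1.04]
```

```bash
python3 - <<'E'
from h import *
x,y,z=get_ee_pos();move_linear([x,y,.24],vel=.2)
p=np.array([.418,.297,.17]);R=best(p,69.3)
goto(p,R);wait(.2);c=get_calibration("wrist");im=get_image("wrist");cv2.imwrite("pics/w3.png",im)
np.save("w3.npy",c,allow_pickle=True)
q=proj([[.418,.297,.005],[.418,.297,.047]],c);print(q,get_qpos().round(1),get_clock())
u,v=q[0].astype(int);u0=max(0,u-70);v0=max(0,v-70);print(u0,v0)
cv2.imwrite("pics/w3c.png",cv2.resize(im[v0:v0+140,u0:u0+140],None,fx=4,fy=4,interpolation=cv2.INTER_CUBIC))
E
```

```text
[(np.float64(68.7782510613958), 69.3), (np.float64(126.4892564542888), 249.3)]
[[282.30460598 184.89929715]
 [282.47202309 199.30191599]] [ -9.9  45.  -52.4 111.3  48.1  48.8 -19.7] 15.7
212 114
```

View pics/w3c.png

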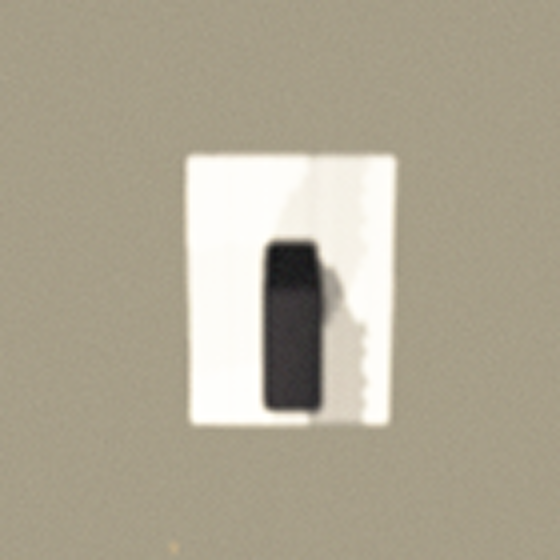

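The slide plate's corners in the crop are (186,155), (396,155), (390,425) and (190,424), square to the gripper. I'll use them to refine the pose, then pick.

```bash
python3 - <<'E'
from h import *
c=np.load("w3.npy",allow_pickle=True).item()
X=np.array([ray(212+x/4-.4,114+y/4-.4,c,.005) for x,y in[(186,155),(396,155),(390,425),(190,424)]])[:,:2]
e=X[3]-X[0]+X[2]-X[1];a=np.degrees(np.arctan2(e[1],e[0]));m=X.mean(0);print(m,a)
a=(a+90+90)%180-90
if abs(a-69.3)>8: raise SystemExit(a)
R=down(a);move_linear([*m,.08],R,vel=.12);move_linear([*m,.010],R,vel=.08);print(get_ft_force())
command_gripper(0.,60);print(get_opening(),get_finger_force())
p=get_ee_pos();np.save("pick.npy",p);move_linear([*m,.15],vel=.12);wait(.3);print(p,get_ft_force(),get_opening(),get_clock())
# final pose feasibility
f=np.load("face.npy");yw,t=f[3:];h=np.array([np.cos(yw),np.sin(yw),0]);n=-h*np.sin(t)+[0,0,np.cos(t)]
for k in(-4.5,175.5):
    q=inverse_kinematics(f[:3]+n*.06,down(k,-n));print(k,None if q is None else np.round(q))
E
```

```text
[0.42039259 0.29785918] -20.94604977244826
[ 0.80162583  0.77141139 -0.02474014]
0.011352306486417763 59.14413392543793
[0.4206162  0.29803406 0.01043287] [-0.19141888  0.57703636 -1.20749128] 0.011118381412949341 19.6667
-4.5 [ -5.  46. -21. 112.  49.  46. -67.]
175.5 [ 18.  62. -68. 110.  70.  81.  94.]
```

```bash
cat >> h.py <<'E'
def facegeo():
    f=np.load("face.npy");yw,t=f[3:];h=np.array([np.cos(yw),np.sin(yw),0]);n=-h*np.sin(t)+[0,0,np.cos(t)];return f[:3],n,down(np.degrees(yw)+90,-n)
E
python3 - <<'E'
from h import *
c,n,R=facegeo();x,y,z=get_ee_pos();move_linear([x,y,.2],vel=.15)
goto(c+n*.11,R);move_linear(c+n*.03,R,vel=.1);wait(.5)
F0=np.array(get_ft_force());np.save("F0.npy",F0);print(F0,get_clock())
cv2.imwrite("pics/s4.png",cv2.resize(get_image("scene")[170:290,250:410],(640,480),interpolation=cv2.INTER_CUBIC))
im=get_image("wrist");cv2.imwrite("pics/w4.png",im)
for d in np.arange(.018,.002,-.001):
    move_linear(c+n*d,R,vel=.02);wait(.15);F=np.array(get_ft_force())-F0;a=(np.array(get_ee_pos())-c)@n
    print(round(d,4),a.round(4),(F@n).round(2),np.array(get_moment()).round(2))
    if F@n>6.3:break
print(get_clock(),get_opening())
cv2.imwrite("pics/w5.png",get_image("wrist"));cv2.imwrite("pics/s5.png",cv2.resize(get_image("scene")[170:290,250:410],(640,480),interpolation=cv2.INTER_CUBIC))
E
```

```text
[-0.2945386   0.40400217 -1.12241562] 22.7167
0.018 0.0181 0.03 [ 0.38 -0.03 -0.03]
0.017 0.017 -0.4 [0.47 0.04 0.04]
0.016 0.016 -0.66 [ 0.43 -0.05  0.03]
0.015 0.015 -0.01 [ 0.41 -0.04  0.03]
0.014 0.014 -0.1 [ 0.4  -0.04  0.  ]
0.013 0.013 0.61 [0.44 0.   0.05]
0.012 0.0122 2.13 [ 0.38 -0.03 -0.05]
0.011 0.0111 2.33 [ 0.34 -0.02  0.04]
0.01 0.0101 2.98 [ 0.34 -0.06  0.03]
0.009 0.0091 4.45 [ 0.33 -0.08 -0.02]
0.008 0.0081 5.52 [ 0.38 -0.13  0.07]
0.007 0.0071 6.1 [ 0.24 -0.07 -0.01]
0.006 0.0062 6.88 [ 0.21 -0.05  0.04]
28.5167 0.01115420907810413
```

View pics/w5.png

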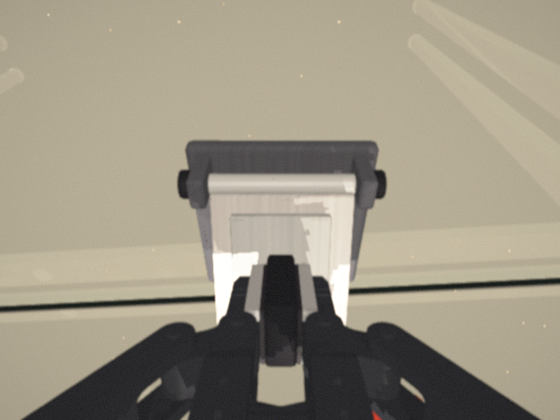

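View pics/s5.png

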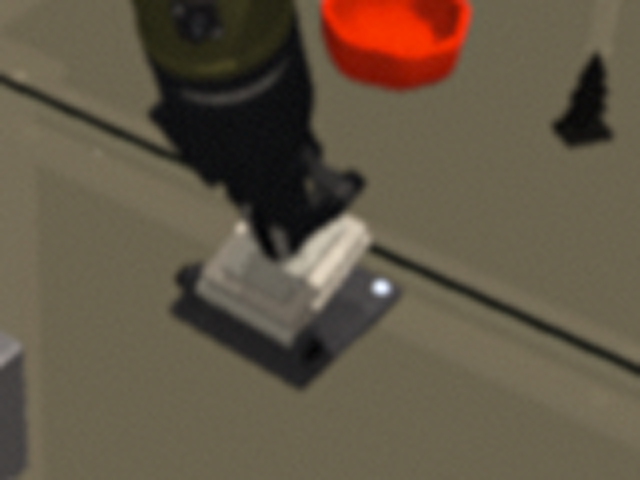

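Flush contact is visible in both views: the slide's low edge is at row 214 (columns 231–330) and the face's low edge is at about row 193. I'll check the centring numerically against these edges.

```bash
python3 - <<'E'
from h import *
c,n,R=facegeo();x=np.cross(R[:,1],n);w=get_calibration("wrist");y=R[:,1]
f=c-n*.005
for dx in(0,-.003,.003):print(dx,proj([f+x*(-.03+dx)+y*s*.022+n*.005 for s in(-1,1)],w).round(1).tolist())
print("face low",proj([f-x*.037+y*s*.032 for s in(-1,1)],w).round(1).tolist())
wait(.5);F=[]
for i in range(20):wait(.05);F.append((np.array(get_ft_force())-np.load("F0.npy"))@n)
print(np.mean(F),(np.array(get_ee_pos())-c)@n,R[:,2]-np.array(get_eef_rot())[:,2],get_clock())
E
```

```text
0 [[230.8, 214.5], [333.6, 214.4]]
-0.003 [[230.5, 207.9], [333.9, 207.8]]
0.003 [[231.1, 221.1], [333.2, 221.0]]
face low [[208.5, 195.5], [355.7, 195.4]]
7.597830813450858 0.006224376905871263 [-3.45991687e-04 -4.40604082e-05  2.52894975e-05] 30.1167
```

```bash
python3 -c "
from bench import *
print(job_done())"
```

```text
the job is handed in; nothing more can be done
None
```

I handed the job in at about 30 s, with the cover standing clear of the stage and the slide still gripped and pressed flush and centred on the face at about 7.6 N (roughly 5 mm in); no verdict came back.

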